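# Drive the stuck locking pin out of a tube coupler

### The job

The white tube coupler lying in the jig has a tight locking pin stuck in its upright bore: take the slim drift from the rack by its handle, find the bore with its tip and press the pin slowly down out of the coupler until it sits on the floor of the catch cup beneath. Go by feel and never press on the coupler, pin or jig with more than about 25 N. Then hang the drift back in its empty hole in the rack, upright on its collar, and let go; leave the thick drift and the other things on the bench where they are.

Things in the scene. Friction and masses are not known exactly. Their poses are not given: they have to be found in the camera images.
- jig: Fixed jig: grey base plate 100 x 200 x 10 mm (jig x by y) with two aluminium rests, 62 mm high at their lips. Origin on the bench under its middle, z up. The white coupler lies in the rests along the jig's y axis, clamped: it does not shift sideways, but the rubber pad under it lets it sink about 1 mm per 6 N pressed on it or on the pin, up to 6 mm, and it springs back.
- jig_rest (a point): Point over the jig's origin at the coupler's underside, 50 mm over the bench. The coupler is a flat-topped white bar, 44 mm wide (jig x), 160 long (jig y), 40 high, with a tube stub 32 mm thick and 28 long on each end. Two screw heads, 10 mm across and flush, are set in its top 56 mm either side of the bore. A black catch cup hangs under the bore.
- jig_mid (a point): Point over the jig's origin at the coupler's top, 90 mm over the bench; jig axes. The upright bore, 14 mm across with a 1 mm chamfer, is in the middle of the coupler's top, on the jig's y axis line to within 0.5 mm. But the coupler was laid in by eye: the bore is anywhere up to 12 mm from this point along the jig's y, either way, and no listed reading tells where.
- pin (a joint): How far the steel pin (13 mm across, 26 long, flat top) has gone down, m. At 0 its top is 6 mm under the coupler's top; it starts at 0 to 0.006. Its top is level with the coupler's underside at 0.034; at 0.050 it sits on the cup's hard floor. Tight all the way, in bore and rubber-lined cup: about 9 N to move it, plus 1.5 N per 10 mm/s of speed; it stays where it is left.
- slim_drift: The slim steel drift, the tool, hanging in either rack hole. Origin at the centre of its flat tip, z up along it. From the tip: round rod 9 mm across, 100 mm long; round collar 32 mm across, 6 mm thick; square dark handle 18 x 18 mm (sides along its x and y), 50 mm high (106 to 156 mm). About 130 to 210 g. Gripped just above the collar, the fingertips bear on the collar when pressing.
- thick_drift: Thick drift hanging in the other hole: same heights, rod 16 mm across (too thick for the bore), handle 27 x 27 mm. 300 g. Bystander; origin at its tip.
- rack: Fixed drift rack: plywood plate 80 x 160 mm (rack x by y), 10 mm thick, top 120 mm over the bench, on four legs over a plywood foot 8 mm thick. Origin on the bench under its middle. The drifts hang by their collars, tips 20 mm over the bench.
- rack_hole_a (a point): Centre of the mouth, at the plate's top, of the hole on the rack's -y side; 21 mm across, through the plate.
- rack_hole_b (a point): The same for the hole on the rack's +y side, 80 mm from the other.
- tape_roll: Clear roll of packing tape lying flat, 72 mm across, 24 mm high. Bystander; origin under its centre.
- screw_jar: Grey jar, 50 mm across, 70 mm high. Bystander; origin under its centre.
- screwdriver: Screwdriver with a black handle lying on the bench on the right. Bystander; origin at about mid length, on the bench.
- offcut: White tube offcut, 32 mm across, 220 mm long, lying along its x axis beyond the work. Bystander; origin on the bench at mid length.
- clip: White U-shaped tube clip, 50 x 70 x 50 mm. Bystander; origin under its centre.
Mind the look-alikes: they are no part of the job. What is shaped like the slim_drift but yellow is not meant.

How it is judged:
On the way, in this order (a step that is already met when the one before it is completed fails the run):
1. the slim drift is held, lifted out of the rack (z of slim_drift in the frame of rack above 0.1 m and contact force between the fingers and slim_drift above 1 N), for 0.1 s.
2. with the slim drift in hand, the pin is driven down onto the cup's floor (joint over 0.047) (value of joint pin above 0.047 m and contact force between the fingers and slim_drift above 1 N), for 0.2 s.
At the end, for the whole second after the job is handed in: The pin is on the cup's floor (joint over 0.047 of 0.050), and the slim drift hangs in a rack hole: within 8 mm of the hole's centre, tip 16 to 24 mm over the bench, upright within 0.08 rad, at rest and released (value of joint pin above 0.047 m and (horizontal distance between slim_drift and rack_hole_a below 0.008 m or horizontal distance between slim_drift and rack_hole_b below 0.008 m) and z of slim_drift in the frame of rack between 0.016 and 0.024 m and angle between slim_drift's own z axis and vertical below 0.08 rad and linear speed of slim_drift below 0.02 m/s); the robot touches nothing.
It fails at once if more than 25 N pressed on the jig, coupler or pin (contact force between any of slim_drift, thick_drift, the arm, the fingers and jig above 25 N).
It fails at once if the thick drift moved more than 15 mm (distance of thick_drift from where it was at the start of the episode above 0.015 m).
It fails at once if another thing on the bench moved more than 20 mm (distance of any of tape_roll, screw_jar, screwdriver, offcut, clip from where it was at the start of the episode above 0.02 m).
It also fails if it takes over 72 s, if anything falls off the work surface, if the arm or the gripper's body presses on something with over 40 N, if the wrist force passes 120 N, or if a joint passes its speed limit or range.

### The arm

A 6-joint arm with a two-finger parallel gripper is mounted at the origin on the work surface. World frame = base frame: x ahead of the robot, y to its left, z up, the work surface at z = 0. Lengths are in m, angles in rad, forces in N, time in s.
With the tool pointing down it reaches from about 0.35 to 0.975 m from the base axis. Payload 7.1 kg.
Tool frame: the origin (TCP) lies on the front face of the gripper's body, between the roots of the fingers; the fingertips stand 80 mm ahead of it and the grasp point (between the pads) lies bot.hold_point_z ahead of it (bot.hold_point_z is the distance from the TCP to the grasp point, in m); z points along the fingers, y is the line along which they close (so a half turn about z gives the same grasp; the last joint's range is limited). The gripper opens to 88 mm and grips with 3 to 60 N. Pads are 20 mm wide; open, the fingers measure 115 mm over their backs; the gripper's body (75 mm by 178 mm) begins 61 mm behind the grasp point.
Start: joints at [-1.286, 0.423, 1.63, -0, 1.089, -0.019], TCP at [0.187, -0.596, 0.303] pointing down, gripper open.
Joint ranges: [-3, 3], [-0.9, 2.11], [0.09, 2.58], [-1.31, 4.45], [0.11, 2.69], [-2.54, 2.54]. Speed limits (rad/s): [2.39, 2.39, 3.01, 3.14, 3.14, 3.14].

### API

Orientations are given as a unit quaternion [w, x, y, z].
In Python, from station import bot, eyes, order gives the robot as it stands.
- The arm moves only by the tool play_rows, never from a script. Its argument "plan" is one flat list of numbers, 6 for each row, row after row: the shift along the tool's x, y, z in cm, then the turn, a rotation vector about the tool's x, y, z in rad. In form: [tx, ty, tz, ax, ay, az, tx, ty, tz, ax, ay, az, ...]. A call has 1 to 10 rows; each row is the pose to reach, as a shift and turn from the pose commanded when the call began, along the tool's axes at that moment; what a row does not reach only later rows make up. A row lasts 1/8 s, in which the tool goes at most 62.5 mm and 10.7 degrees, less where a joint would pass 70% of its speed; a pose out of reach is approached as far as the arm can. A call with a gripper value outside its range is refused whole. "jaw" is the opening, from -1 (shut) to 1 (fully open), set as the call begins (left out, the last holds). The fingers move at their own pace and stop on an object; "force" is the grip in N (left out, the last holds). Time passes only in rows, so rows that repeat a pose let the fingers close. It gives the time, the measured TCP pose, the force, the opening and the grip force at its end, in the units of the state.
- bot.get_obs(): the state, without advancing time (a new reading comes with each control period).
- eyes.camera(name): name is "scene" or "top" or "wrist"; returns a dict with "frame" (420x560x3 uint8, red, green, blue), "fx", "fy", "cx", "cy" (pixels), "extrinsics" (4x4, takes a point from camera to world coordinates). Camera axes: x right, y up, looking along -z (the intrinsics and any distortion apply to the point x, -y, -z); pixel columns grow to the right and rows downward; lengths in m; the calibration is good to about 2 mm. The wrist camera is an equidistant fisheye: a pixel r from the principal point sees the ray r / f radians off the axis. A picture is of the moment at which its call begins. There is no depth.
- order.hand_in(): hands the job in; it is judged then, once.
The state is a dict: "clock": time; "joints": joint angles; "dq": joint speeds; "joint_efforts": joint torques, N m; "eef_pos": TCP position; "tcp_rot": TCP orientation; "wrist_force": force on the tool from outside, world axes, zero at the start; "ft_torque": the same for the moment, N m; "opening": finger opening in m; "finger_force": force on a finger pad.
Only numpy, scipy, OpenCV 4.12 (cv2) and the standard library are available. Lean on these libraries where they do the work, as an engineer would, in place of code of your own. Each camera call takes 0.05 s, during which the arm holds its last target. There are 200 camera calls.

## Working session

There is one attempt and no reset: what is moved stays moved. The work goes in short steps, Python scripts to look and compute and a tool call to move; the robot and the scene stay as the last step left them, time stands still between calls to the robot, and variables do not carry over. Pictures are saved under pics/ and viewed, at most 10 in all, crops included, and the job is handed in when it is done.

Besides the shell and the picture viewer there is one more tool, called after ">>>" in YAML: its name, and indented under it one key for each argument. play_rows: Moves the arm, as the interface text tells. Its arguments: {"type":"object","properties":{"plan":{"type":"array"},"jaw":{"type":"number"},"force":{"type":"number"}},"required":["plan"]}

```bash
mkdir -p pics; ls; cat > h.py <<'E'
import numpy as np, cv2
from station import bot, eyes, order
from scipy.spatial.transform import Rotation as R
def snap(n,f=None):
    c=eyes.camera(n); 
    if f: cv2.imwrite('pics/'+f,c['frame'][:,:,::-1])
    return c
def ray(c,n,u,v):
    E=np.array(c['extrinsics']); x=(u-c['cx'])/c['fx']; y=(v-c['cy'])/c['fy']
    if n=='wrist':
        r=np.hypot(x,y); s=np.sin(r)/r if r>1e-9 else 1; d=np.array([x*s,-y*s,-np.cos(r)])
    else: d=np.array([x,-y,-1.])
    return E[:3,3],E[:3,:3]@d
def onz(c,n,u,v,z):
    o,d=ray(c,n,u,v); return o+d*(z-o[2])/d[2]
def proj(c,n,p):
    E=np.array(c['extrinsics']); q=E[:3,:3].T@(np.array(p)-E[:3,3]); x,y,z=q[0],-q[1],-q[2]
    if n=='wrist':
        r=np.hypot(x,y); k=np.arctan2(r,z)/r; return c['cx']+c['fx']*x*k,c['cy']+c['fy']*y*k
    return c['cx']+c['fx']*x/z,c['cy']+c['fy']*y/z
def totool(p):
    o=bot.get_obs(); q=o['tcp_rot']; return R.from_quat(q,scalar_first=True).inv().apply(np.array(p)-o['eef_pos'])*100
E
python3 - <<'E'
from h import *
import pickle
a=snap('scene','s0.png');b=snap('top','t0.png');w=snap('wrist','w0.png')
pickle.dump((a,b,w),open('c0.pkl','wb'))
print(bot.hold_point_z,bot.get_obs()); print(np.round(b['extrinsics'],3),b['fx'],np.round(a['extrinsics'],3),a['fx'],w['fx'])
i=np.hstack([a['frame'],b['frame']]); cv2.imwrite('pics/b0.png',cv2.resize(i[:,:,::-1],(800,300)))
E
```

```text
pics
0.0613 {'clock': 0.15, 'joints': array([-1.28599539e+00,  4.23666100e-01,  1.63053025e+00, -1.91472818e-05,
        1.08860590e+00, -1.90160766e-02]), 'dq': array([-0.00023964, -0.00219924, -0.00111512, -0.00011409, -0.00026675,
        0.001313  ]), 'joint_efforts': array([ 3.88136141e-04, -5.44984496e+01, -2.73920864e+01,  6.44131098e-02,
        2.05361203e-02, -7.13207464e-05]), 'eef_pos': array([ 0.18689003, -0.59603404,  0.30207351]), 'tcp_rot': array([-5.98344060e-04,  9.88483221e-01,  1.51329299e-01, -8.85416264e-05]), 'wrist_force': array([-0.44086155, -0.08825429,  0.56676439]), 'ft_torque': array([-0.02719624, -0.02054289,  0.02012323]), 'finger_force': 0.0, 'opening': 0.08755019656229973}
[[ 0.026  0.992 -0.121  0.459]
 [-0.999  0.028  0.018 -0.059]
 [ 0.022  0.121  0.992  1.232]
 [ 0.     0.     0.     1.   ]] 518.0078228815564 [[-0.8   -0.449  0.399  1.032]
 [ 0.6   -0.602  0.526  0.484]
 [ 0.004  0.66   0.751  0.912]
 [ 0.     0.     0.     1.   ]] 518.2311501309158 325.19226210127806
```

View pics/t0.png

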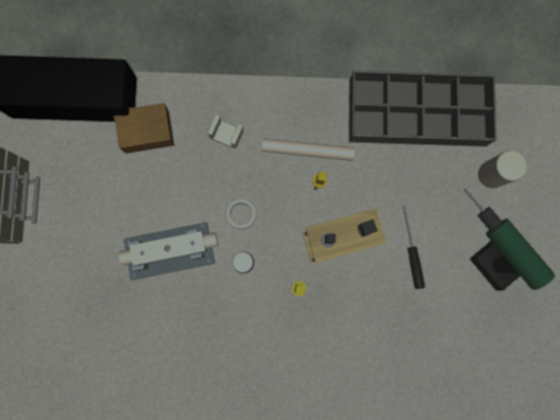

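View pics/s0.png

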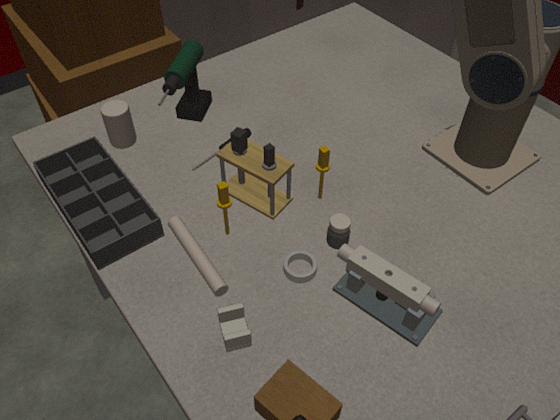

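Top view: the slim-drift candidates are the dark handle at (329,240), which is the smaller and so likely slim, the dark handle at (367,228), which is larger and so likely thick, and the yellow look-alikes at (320,180) and (300,289). The coupler is around (168,248) and its bore at about (167,248). The scene view shows the handles at (269,153) slim and (239,140) thick. I choose the (329,240) handle and check it in a close crop while measuring.

```bash
python3 - <<'E'
from h import *
import pickle
a,b,w=pickle.load(open('c0.pkl','rb'))
f=b['frame'][:,:,::-1]; g=a['frame'][:,:,::-1]
c1=cv2.resize(f[195:275,295:395],(400,320),interpolation=3); c2=cv2.resize(f[215:285,110:225],(400,243),interpolation=3)
c2=cv2.copyMakeBorder(c2,0,77,0,0,0); c3=cv2.resize(g[115:220,205:305],(400,420)); 
cv2.imwrite('pics/crop.png',np.hstack([np.vstack([c1,c2])[:600],cv2.copyMakeBorder(c3,0,220,0,0,0)])[:580])
# rack plate: yellow-brown mask in top
hsv=cv2.cvtColor(f,cv2.COLOR_BGR2HSV)
def rect(m,x0,y0,x1,y1,z,name):
    mm=np.zeros_like(m);mm[y0:y1,x0:x1]=m[y0:y1,x0:x1]
    n,l,s,_=cv2.connectedComponentsWithStats(mm);k=1+np.argmax(s[1:,4]);p=np.argwhere(l==k)[:,::-1].astype(np.float32)
    P=np.array([onz(b,'top',u,v,z)[:2] for u,v in p],np.float32)
    r=cv2.minAreaRect((P*1000));print(name,len(p),r,p.mean(0)); return l==k
rect(((hsv[...,1]>70)&(hsv[...,2]>90)).astype(np.uint8)*255,295,195,395,275,.12,'rack')
print(hsv[240,345],hsv[248,150],hsv[240,329],hsv[228,367])
for n,x0,y0,x1,y1 in(('slim',318,230,341,250),('thick',355,216,380,240)):
    rect((hsv[...,2]<62).astype(np.uint8)*255,x0,y0,x1,y1,.176,n)
rect((hsv[...,2]>150).astype(np.uint8)*255,105,215,222,285,.09,'coup')
E
```

```text
Traceback (most recent call last):
ValueError: all the input array dimensions except for the concatenation axis must match exactly, but along dimension 0, the array at index 0 has size 600 and the array at index 1 has size 640
```

```bash
python3 - <<'E'
from h import *
import pickle
a,b,w=pickle.load(open('c0.pkl','rb'))
f=b['frame'][:,:,::-1]; g=a['frame'][:,:,::-1]
c1=cv2.resize(f[195:275,295:395],(400,320),interpolation=3); c2=cv2.resize(f[215:285,110:225],(400,243),interpolation=3)
c3=cv2.resize(g[115:220,205:305],(400,563)); 
cv2.imwrite('pics/crop.png',np.hstack([np.vstack([c1,c2]),c3]))
hsv=cv2.cvtColor(f,cv2.COLOR_BGR2HSV)
def rect(m,x0,y0,x1,y1,z,name):
    mm=np.zeros_like(m);mm[y0:y1,x0:x1]=m[y0:y1,x0:x1]
    n,l,s,_=cv2.connectedComponentsWithStats(mm);k=1+np.argmax(s[1:,4]);p=np.argwhere(l==k)[:,::-1].astype(np.float32)
    P=np.array([onz(b,'top',u,v,z)[:2] for u,v in p],np.float32)
    r=cv2.minAreaRect((P*1000));print(name,len(p),r,p.mean(0)); return l==k
rect(((hsv[...,1]>70)&(hsv[...,2]>90)).astype(np.uint8)*255,295,195,395,275,.12,'rack')
print(hsv[240,345],hsv[248,150],hsv[240,329],hsv[228,367])
for n,x0,y0,x1,y1 in(('slim',318,230,341,250),('thick',355,216,380,240)):
    rect((hsv[...,2]<62).astype(np.uint8)*255,x0,y0,x1,y1,.176,n)
rect((hsv[...,2]>150).astype(np.uint8)*255,105,215,222,285,.09,'coup')
E
```

```text
rack 2278 ((551.7190551757812, -222.07595825195312), (77.44820404052734, 167.4891815185547), 16.983041763305664) [342.81125 236.08296]
[ 24  93 129] [ 54  17 151] [100  15  52] [100  15  51]
slim 86 ((540.0863037109375, -185.20782470703125), (18.60417366027832, 18.47699737548828), 0.8465806841850281) [329.46512 238.60464]
thick 181 ((564.7017211914062, -261.5711364746094), (24.40448760986328, 32.839168548583984), 22.348785400390625) [366.65195 227.72375]
coup 1063 ((513.568115234375, 174.96548461914062), (37.62773132324219, 180.30838012695312), 12.997424125671387) [165.73378 248.0047 ]
```

View pics/crop.png

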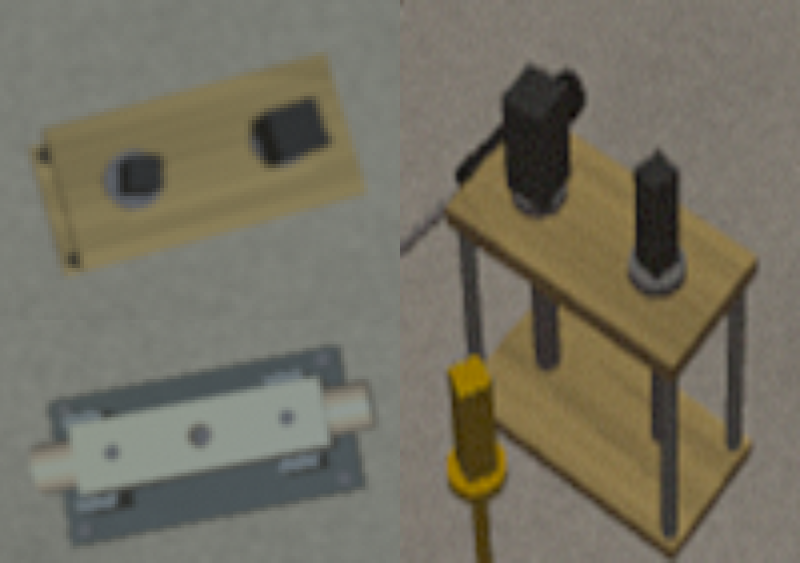

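Crop: the upper-left inset shows a small dark handle on a grey collar (slim) and a bigger handle (thick). The lower-left inset shows the bore as the dark disc at crop (200,435), i.e. top pixel (167.5,248.1), between two smaller screws. The slim drift is the one at top (329,240). I'll move above it now.

>>> play_rows:
  plan: [46,-28.7,-8,0,0,0,46,-28.7,-8,0,0,0,46,-28.7,-8,0,0,0,46,-28.7,-8,0,0,0,46,-28.7,-8,0,0,0,46,-28.7,-8,0,0,0,46,-28.7,-8,0,0,0,46,-28.7,-8,0,0,0,46,-28.7,-8,0,0,0,46,-28.7,-8,0,0,0]
  jaw: 1

```text
clock: 1.4
eef_pos: [0.5418, -0.1826, 0.3829]
tcp_rot: [0.0, 0.988, 0.153, 0.001]
wrist_force: [-1.1, 0.3, -0.1]
opening: 0.088
finger_force: 0.0
```

```bash
python3 - <<'E'
from h import *
import pickle
w=snap('wrist','w1.png');pickle.dump(w,open('w1.pkl','wb'))
o=bot.get_obs();print(o['eef_pos'],o['tcp_rot'],np.round(w['extrinsics'],3))
print(proj(w,'wrist',[.54,-.185,.176]),proj(w,'wrist',[.565,-.262,.176]))
E
```

```text
[ 0.5405762  -0.18377213  0.3824392 ] [-6.87198731e-06  9.88268558e-01  1.52725947e-01 -2.04596427e-04] [[ 0.303  0.919  0.252  0.61 ]
 [-0.953  0.293  0.08  -0.161]
 [-0.    -0.265  0.964  0.467]
 [ 0.     0.     0.     1.   ]]
(np.float64(286.6095687874893), np.float64(202.07044805647234)) (np.float64(372.13483342701977), np.float64(201.73316331658563))
```

View pics/w1.png

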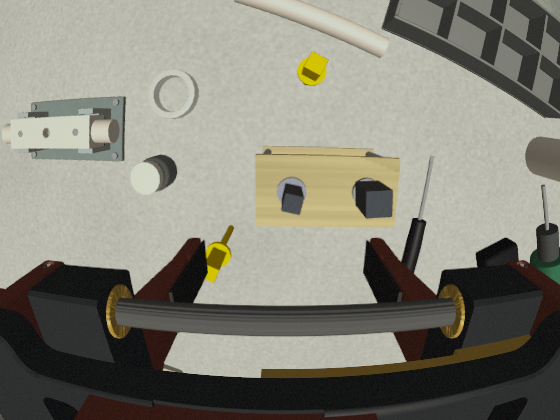

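Wrist view: the rack is centred at about (327,190), the slim drift's handle at (293,198) with collar (291,190), and the thick one at (374,198). A yellow look-alike is at (217,258). The slim handle looks slightly yawed, so I'm measuring it.

```bash
python3 - <<'E'
from h import *
import pickle
w=pickle.load(open('w1.pkl','rb'));f=w['frame'][:,:,::-1]
c=cv2.resize(f[165:235,250:405],(775,350),interpolation=cv2.INTER_CUBIC)
cv2.imwrite('pics/c1.png',c)
hsv=cv2.cvtColor(f,cv2.COLOR_BGR2HSV)
print(hsv[178:216:3,292].tolist()); 
# collar+handle = not-wood within the plate
m=(hsv[...,1]<60).astype(np.uint8);mm=m*0;mm[170:220,268:318]=m[170:220,268:318]
col=(mm>0)&(hsv[...,2]>90); p=np.argwhere(col)[:,::-1]
P=np.array([onz(w,'wrist',u,v,.126)[:2] for u,v in p],np.float32)*1000
print('collar',len(p),cv2.minEnclosingCircle(P))
dk=(mm>0)&(hsv[...,2]<=85)
q=np.argwhere(dk)[:,::-1];print(len(q),sorted(set(hsv[...,2][dk].tolist())))
h=cv2.convexHull(q.astype(np.int32));a=cv2.approxPolyDP(h,2,True)[:,0];print(a.tolist())
for u,v in a: print(np.round(onz(w,'wrist',u,v,.176)*1000,1),np.round(onz(w,'wrist',u,v,.126)*1000,1))
E
```

```text
[[116, 12, 155], [109, 17, 165], [113, 17, 118], [30, 15, 35], [25, 40, 38], [15, 17, 30], [108, 30, 86], [107, 28, 82], [104, 33, 85], [108, 30, 84], [107, 28, 82], [105, 31, 83], [23, 91, 180]]
collar 319 ((536.6616821289062, -193.718505859375), 21.09608268737793)
490 [28, 30, 31, 32, 33, 34, 35, 36, 37, 38, 39, 40, 41, 43, 44, 45, 47, 48, 49, 50, 51, 52, 53, 54, 55, 56, 57, 58, 59, 60, 61, 62, 63, 64, 65, 66, 67, 68, 69, 70, 71, 72, 73, 74, 76, 77, 78, 79, 80, 81, 82, 83, 84, 85]
[[300, 187], [303, 196], [299, 212], [282, 210], [285, 184]]
[ 557.3 -192.3  176. ] [ 548.1 -197.7  126. ]
[ 550.1 -197.6  176. ] [ 539.7 -203.9  126. ]
[ 534.4 -198.9  176. ] [ 521.4 -205.4  126. ]
[ 531.5 -183.2  176. ] [ 517.9 -187.   126. ]
[ 555.8 -178.4  176. ] [ 546.4 -181.4  126. ]
```

View pics/c1.png

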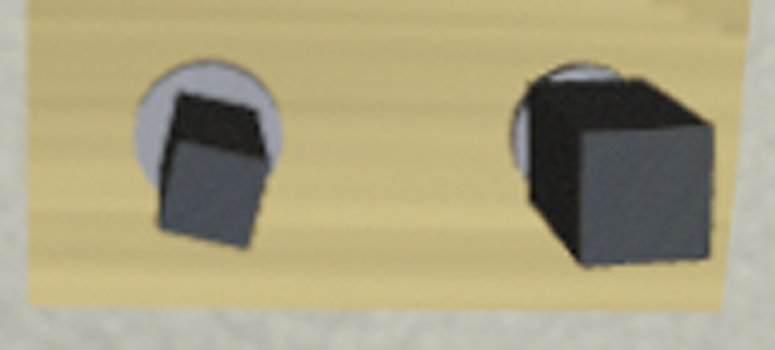

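Crop: slim handle's top-face corners are at crop (176,142), (268,160), (247,248), (158,228), and the collar circle is centred at about (208,133).

```bash
python3 - <<'E'
from h import *
import pickle
w=pickle.load(open('w1.pkl','rb'))
C=[(176,142),(268,160),(247,248),(158,228)]
P=np.array([onz(w,'wrist',250+x/5-.4,165+y/5-.4,.176) for x,y in C]);print(np.round(P*1000,1),P.mean(0))
for i in range(4):
    d=P[(i+1)%4]-P[i];print(np.linalg.norm(d),np.degrees(np.arctan2(d[1],d[0]))%90)
print('collar',onz(w,'wrist',250+208/5-.4,165+133/5-.4,.126),[np.linalg.norm(onz(w,'wrist',250+133/5-.4,191,.126)-onz(w,'wrist',250+283/5-.4,191,.126))])
print('rack cor',[np.round(onz(w,'wrist',250+x/5-.4,165+y/5-.4,.12)[:2]*1000) for x,y in((28,305),(720,310))])
print(totool(P.mean(0)))
E
```

```text
[[ 547.7 -180.8  176. ]
 [ 549.6 -198.   176. ]
 [ 532.4 -199.6  176. ]
 [ 531.  -182.6  176. ]] [ 0.54017294 -0.19023619  0.176     ]
0.01727737056778401 6.360017205819105
0.017288442286924544 5.346119511564638
0.01705742851275598 4.499940600431671
0.01673224963789267 6.0963892935476185
collar [ 0.54089225 -0.19011757  0.126     ] [np.float64(0.03223618650452361)]
rack cor [array([ 490., -164.]), array([ 537., -318.])]
[-0.22526999  0.60564872 20.64396591]
```

>>> play_rows:
  plan: [-0.2,0.6,2,0,0,0.105,-0.2,0.6,5,0,0,0.209,-0.2,0.6,9,0,0,0.209,-0.2,0.6,12.5,0,0,0.209,-0.2,0.6,15,0,0,0.209,-0.2,0.6,16.5,0,0,0.209,-0.2,0.6,17.3,0,0,0.209,-0.2,0.6,17.3,0,0,0.209]
  jaw: 0
  force: 40

```text
clock: 2.45
eef_pos: [0.5398, -0.1916, 0.2097]
tcp_rot: [-0.0, 0.999, 0.047, -0.0]
wrist_force: [-0.1, 0.6, 0.6]
opening: 0.044
finger_force: 0.0
```

>>> play_rows:
  plan: [0,0,0,0,0,0,0,0,0,0,0,0,0,0,0,0,0,0,0,0,0,0,0,0]
  jaw: -1
  force: 40

```text
clock: 2.95
eef_pos: [0.5402, -0.1912, 0.2102]
tcp_rot: [0.0, 0.999, 0.047, 0.0]
wrist_force: [-0.4, 0.6, 3.6]
opening: 0.0176
finger_force: 40.0
```

>>> play_rows:
  plan: [0,0,-1.5,0,0,0,0,0,-4,0,0,0,0,0,-7,0,0,0,0,0,-10,0,0,0,0,0,-12.5,0,0,0,0,0,-14,0,0,0,0,0,-14,0,0,0,0,0,-14,0,0,0]

```text
clock: 3.95
eef_pos: [0.5395, -0.191, 0.3488]
tcp_rot: [-0.0, 0.999, 0.047, -0.001]
wrist_force: [0.9, 0.4, -1.3]
opening: 0.018
finger_force: 40.0
```

```bash
python3 - <<'E'
from h import *
import pickle
a,b,w=pickle.load(open('c0.pkl','rb'))
f=b['frame'][:,:,::-1];hsv=cv2.cvtColor(f,cv2.COLOR_BGR2HSV)
print('bore',onz(b,'top',167.1,247.7,.09))
g=cv2.cvtColor(f,cv2.COLOR_BGR2GRAY)[240:256,159:176];yy,xx=np.mgrid[240:256,159:176]
wt=np.clip(130-g.astype(float),0,None);wt[(xx-167)**2+(yy-248)**2>30]=0
u,v=(wt*xx).sum()/wt.sum(),(wt*yy).sum()/wt.sum();print(u,v,onz(b,'top',u,v,.09),onz(b,'top',u,v,.087))
w=snap('wrist','w2.png');pickle.dump(w,open('w2.pkl','wb'))
o=bot.get_obs();print(o['eef_pos'],o['wrist_force'],totool(onz(b,'top',u,v,.09)))
E
```

```text
bore [0.51669803 0.16116874 0.09      ]
166.70767716535434 247.81692913385828 [0.51641883 0.16201199 0.09      ] [0.51656973 0.16259161 0.087     ]
[ 0.53945248 -0.19101916  0.34850198] [-0.42579235 -0.0853158  -1.25991399] [  1.09881953 -35.34013277  25.87886637]
```

View pics/w2.png

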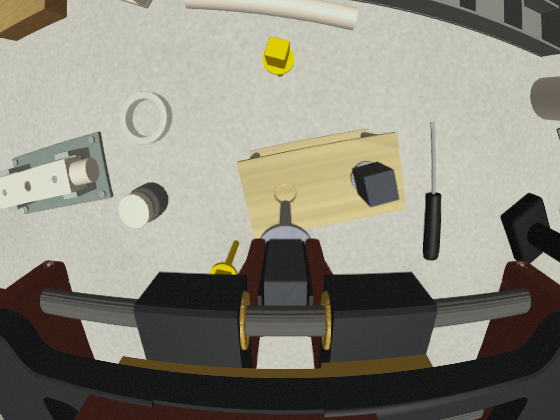

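The drift is held straight, with its tip near (287,204) and the empty hole visible at (286,193). Next I'll carry it over the bore.

>>> play_rows:
  plan: [0.1,-3,0,0,0,0,0.3,-8,0,0,0,0,0.5,-14,0,0,0,0,0.7,-20,0,0,0,0,0.9,-26,0,0,0,0,1.1,-31,0,0,0,0,1.1,-34,1.5,0,0,0,1.1,-35.3,2.8,0,0,0,1.1,-35.3,2.8,0,0,0,1.1,-35.3,2.8,0,0,0]

```text
clock: 5.25
eef_pos: [0.5177, 0.1603, 0.3216]
tcp_rot: [0.0, 0.999, 0.047, -0.0]
wrist_force: [-0.3, 0.6, -1.4]
opening: 0.0179
finger_force: 40.0
```

```bash
python3 - <<'E'
from h import *
import pickle
w=snap('wrist');pickle.dump(w,open('w3.pkl','wb'))
o=bot.get_obs();print(o['eef_pos'],o['wrist_force'])
e=o['eef_pos'];print(proj(w,'wrist',[e[0],e[1],e[2]-.19]),proj(w,'wrist',[e[0],e[1],.09]))
f=w['frame'][:,:,::-1];cv2.imwrite('pics/c3.png',cv2.resize(f[140:260,200:360],(800,600),interpolation=cv2.INTER_CUBIC))
E
```

```text
[0.51788012 0.16019408 0.3219043 ] [ 0.58849172  0.34870951 -1.37889651]
(np.float64(284.54664758865727), np.float64(203.85016293282828)) (np.float64(284.6179600435584), np.float64(193.1619628465279))
```

View pics/c3.png

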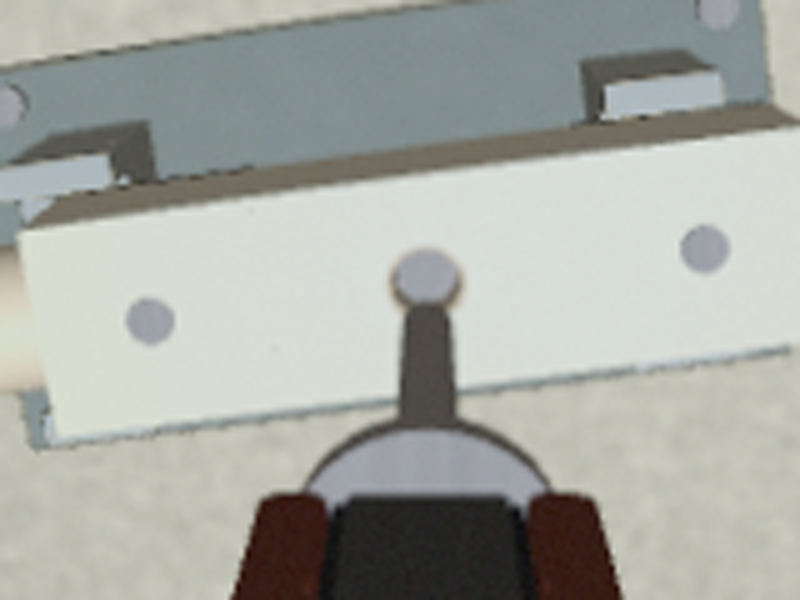

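Crop: the screws are at (150,321) and (704,249), the bore rim is centred at about (427,282), and the rod's tip edge is at about (428,303) directly in front of it.

```bash
python3 - <<'E'
from h import *
import pickle
w=pickle.load(open('w3.pkl','rb'));e=bot.get_obs()['eef_pos']
P=lambda x,y,z:onz(w,'wrist',199.6+x/5,139.6+y/5,z)
s=[P(150.5,321.5,.09),P(704.5,249.5,.09)];d=s[0]-s[1];print(np.linalg.norm(d),np.degrees(np.arctan2(-d[0],d[1])))
for b in (P(427,282,.09),(s[0]+s[1])/2): print('bore',b,totool(b))
print('tip edge',P(428,303,e[2]-.19),totool(P(428,303,e[2]-.19)))
m=[P(20,233,.09),P(50,443,.09)];print('edges mid', (m[0]+m[1])/2,np.linalg.norm(m[0]-m[1]))
E
```

```text
0.11266117847522683 12.998750910856689
bore [0.51502484 0.15954318 0.09      ] [-0.29623298  0.03415877 23.19036151]
bore [0.51436242 0.15969518 0.09      ] [-3.60766820e-01  1.28429627e-02  2.31903415e+01]
tip edge [0.52119444 0.15993559 0.1319043 ] [ 0.32275807  0.05339522 19.00009188]
edges mid [0.49557775 0.2386333  0.09      ] 0.044912221916952856
```

>>> play_rows:
  plan: [-0.22,-0.03,1,0,0,0,-0.22,-0.03,2,0,0,0,-0.22,-0.03,2.8,0,0,0,-0.22,-0.03,3.3,0,0,0,-0.22,-0.03,3.3,0,0,0]

```text
clock: 5.92
eef_pos: [0.5151, 0.1613, 0.2882]
tcp_rot: [0.0, 0.999, 0.047, -0.0]
wrist_force: [-0.6, 0.1, -1.1]
opening: 0.0176
finger_force: 40.0
```

```bash
python3 - <<'E'
from h import *
import pickle
w=snap('wrist');pickle.dump(w,open('w4.pkl','wb'))
o=bot.get_obs();print(o['eef_pos'],o['wrist_force'])
f=w['frame'][:,:,::-1];cv2.imwrite('pics/c4.png',cv2.resize(f[165:225,244:324],(800,600),interpolation=cv2.INTER_CUBIC))
E
```

```text
[0.51529716 0.16136633 0.28853633] [ 0.33984909 -0.34915669 -1.48875758]
```

View pics/c4.png

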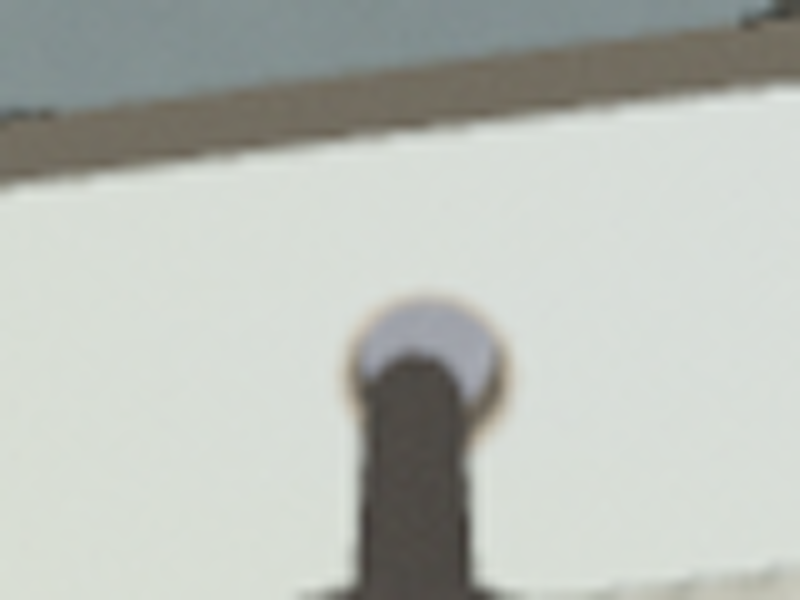

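Crop: bore rim centred at about (428,370), rod axis at x≈415, so I need about +1.2 mm in tool y. Tool x is fine once the parallax is allowed for. Correcting that and descending by feel.

>>> play_rows:
  plan: [0,0.12,0,0,0,0,0,0.12,0.3,0,0,0,0,0.12,0.6,0,0,0,0,0.12,0.8,0,0,0,0,0.12,1.0,0,0,0,0,0.12,1.1,0,0,0,0,0.12,1.1,0,0,0]

```text
clock: 6.85
eef_pos: [0.5154, 0.1601, 0.2776]
tcp_rot: [0.0, 0.999, 0.047, -0.0]
wrist_force: [0.1, -0.1, -1.2]
opening: 0.018
finger_force: 40.0
```

>>> play_rows:
  plan: [0,0,0.1,0,0,0,0,0,0.2,0,0,0,0,0,0.3,0,0,0,0,0,0.4,0,0,0]

```text
clock: 7.35
eef_pos: [0.5154, 0.1602, 0.2736]
tcp_rot: [-0.0, 0.999, 0.047, 0.0]
wrist_force: [-0.0, -1.0, -1.7]
opening: 0.0178
finger_force: 40.0
```

>>> play_rows:
  plan: [0,0,0.1,0,0,0,0,0,0.2,0,0,0,0,0,0.3,0,0,0]

```text
clock: 7.72
eef_pos: [0.5154, 0.1601, 0.2706]
tcp_rot: [-0.0, 0.999, 0.047, -0.0]
wrist_force: [0.4, -0.9, -1.8]
opening: 0.0181
finger_force: 40.0
```

>>> play_rows:
  plan: [0,0,0.1,0,0,0,0,0,0.2,0,0,0,0,0,0.3,0,0,0,0,0,0.4,0,0,0]

```text
clock: 8.22
eef_pos: [0.5155, 0.1602, 0.2674]
tcp_rot: [-0.0, 0.999, 0.047, 0.0]
wrist_force: [-2.2, -0.7, 8.5]
opening: 0.0175
finger_force: 40.0
```

>>> play_rows:
  plan: [0,0,0.1,0,0,0,0,0,0.2,0,0,0,0,0,0.3,0,0,0]

```text
clock: 8.6
eef_pos: [0.5156, 0.1602, 0.2646]
tcp_rot: [-0.0, 0.999, 0.047, 0.0]
wrist_force: [-2.4, -0.6, 8.6]
opening: 0.018
finger_force: 40.0
```

>>> play_rows:
  plan: [0,0,0.12,0,0,0,0,0,0.24,0,0,0,0,0,0.36,0,0,0,0,0,0.48,0,0,0,0,0,0.6,0,0,0,0,0,0.72,0,0,0,0,0,0.84,0,0,0,0,0,0.96,0,0,0,0,0,1.08,0,0,0,0,0,1.2,0,0,0]

```text
clock: 9.85
eef_pos: [0.5156, 0.1602, 0.2526]
tcp_rot: [-0.0, 0.999, 0.047, 0.0]
wrist_force: [-2.5, -0.3, 8.7]
opening: 0.0176
finger_force: 40.0
```

>>> play_rows:
  plan: [0,0,0.12,0,0,0,0,0,0.24,0,0,0,0,0,0.36,0,0,0,0,0,0.48,0,0,0,0,0,0.6,0,0,0,0,0,0.72,0,0,0,0,0,0.84,0,0,0,0,0,0.96,0,0,0,0,0,1.08,0,0,0,0,0,1.2,0,0,0]

```text
clock: 11.1
eef_pos: [0.5156, 0.1602, 0.2406]
tcp_rot: [-0.0, 0.999, 0.047, 0.0]
wrist_force: [-3.1, -1.2, 8.5]
opening: 0.0177
finger_force: 40.0
```

>>> play_rows:
  plan: [-0.03,0,0.12,0,0,0,-0.03,0,0.24,0,0,0,-0.03,0,0.36,0,0,0,-0.03,0,0.48,0,0,0,-0.03,0,0.6,0,0,0,-0.03,0,0.72,0,0,0,-0.03,0,0.84,0,0,0,-0.03,0,0.96,0,0,0,-0.03,0,1.08,0,0,0,-0.03,0,1.2,0,0,0]

```text
clock: 12.35
eef_pos: [0.5154, 0.1602, 0.2286]
tcp_rot: [-0.0, 0.999, 0.047, 0.001]
wrist_force: [-1.8, -0.6, 8.0]
opening: 0.0178
finger_force: 40.0
```

>>> play_rows:
  plan: [0,0,0.1,0,0,0,0,0,0.2,0,0,0,0,0,0.3,0,0,0]

```text
clock: 12.72
eef_pos: [0.5154, 0.1602, 0.2256]
tcp_rot: [-0.0, 0.999, 0.047, 0.0]
wrist_force: [-1.0, -1.1, 9.1]
opening: 0.0178
finger_force: 40.0
```

>>> play_rows:
  plan: [0,0,0.1,0,0,0,0,0,0.2,0,0,0]

```text
clock: 12.98
eef_pos: [0.5154, 0.1602, 0.2236]
tcp_rot: [-0.0, 0.999, 0.047, 0.0]
wrist_force: [-1.3, -0.9, 9.3]
opening: 0.0178
finger_force: 40.0
```

>>> play_rows:
  plan: [0,0,0.1,0,0,0]

```text
clock: 13.1
eef_pos: [0.5154, 0.1602, 0.2226]
tcp_rot: [-0.0, 0.999, 0.047, 0.0]
wrist_force: [-1.3, -1.0, 9.1]
opening: 0.018
finger_force: 40.0
```

>>> play_rows:
  plan: [0,0,0.1,0,0,0]

```text
clock: 13.22
eef_pos: [0.5155, 0.1602, 0.2218]
tcp_rot: [-0.0, 0.999, 0.047, 0.001]
wrist_force: [-2.8, -0.7, 12.4]
opening: 0.0181
finger_force: 40.0
```

The force is rising, so the pin is reaching the floor. One small press more, then hold.

>>> play_rows:
  plan: [0,0,0.05,0,0,0,0,0,0.05,0,0,0,0,0,0.05,0,0,0]

```text
clock: 13.6
eef_pos: [0.5155, 0.1602, 0.2217]
tcp_rot: [-0.0, 0.999, 0.047, 0.001]
wrist_force: [-2.4, -1.1, 13.2]
opening: 0.0179
finger_force: 40.0
```

>>> play_rows:
  plan: [0,0,0.05,0,0,0,0,0,0.05,0,0,0,0,0,0.05,0,0,0]

```text
clock: 13.98
eef_pos: [0.5156, 0.1602, 0.2213]
tcp_rot: [-0.0, 0.999, 0.047, 0.001]
wrist_force: [-3.2, -1.7, 15.2]
opening: 0.0182
finger_force: 40.0
```

The force holds steady at 15 N, so the pin sits on the floor. Withdrawing straight up.

>>> play_rows:
  plan: [0,0,-0.4,0,0,0,0,0,-1.2,0,0,0,0,0,-2.4,0,0,0,0,0,-4,0,0,0,0,0,-6,0,0,0,0,0,-8,0,0,0,0,0,-10,0,0,0,0,0,-12,0,0,0,0,0,-13,0,0,0,0,0,-13,0,0,0]

```text
clock: 15.22
eef_pos: [0.5153, 0.1602, 0.3506]
tcp_rot: [-0.0, 0.999, 0.047, 0.001]
wrist_force: [0.5, 0.9, -2.3]
opening: 0.0179
finger_force: 40.0
```

```bash
python3 - <<'E'
from h import *
o=bot.get_obs();print(o['eef_pos'],o['wrist_force'],totool([.5402,-.1912,.35]))
E
```

```text
[0.51532295 0.16016524 0.35059863] [ 0.46197372  0.8968584  -2.27498991] [-0.84865173 35.2142755   0.04666614]
```

>>> play_rows:
  plan: [0,3,0,0,0,0,-0.1,8,0,0,0,0,-0.3,14,0,0,0,0,-0.5,20,0,0,0,0,-0.7,26,0,0,0,0,-0.8,31,0,0,0,0,-0.85,34,0,0,0,0,-0.85,35.2,0,0,0,0,-0.85,35.2,0,0,0,0,-0.85,35.2,0,0,0,0]

```text
clock: 16.48
eef_pos: [0.5398, -0.19, 0.3494]
tcp_rot: [-0.0, 0.999, 0.048, -0.0]
wrist_force: [0.5, 1.3, -1.6]
opening: 0.0174
finger_force: 40.0
```

```bash
python3 - <<'E'
from h import *
import pickle
w=snap('wrist');pickle.dump(w,open('w5.pkl','wb'))
o=bot.get_obs();print(o['eef_pos'],o['wrist_force'],totool([.5402,-.1912,.35]))
f=w['frame'][:,:,::-1];cv2.imwrite('pics/c5.png',cv2.resize(f[165:255,230:350],(800,600),interpolation=cv2.INTER_CUBIC))
E
```

```text
[ 0.53988488 -0.18985786  0.34953542] [-0.86833423 -0.17820196 -2.38936865] [ 0.01846451  0.1365969  -0.0465295 ]
```

View pics/c5.png

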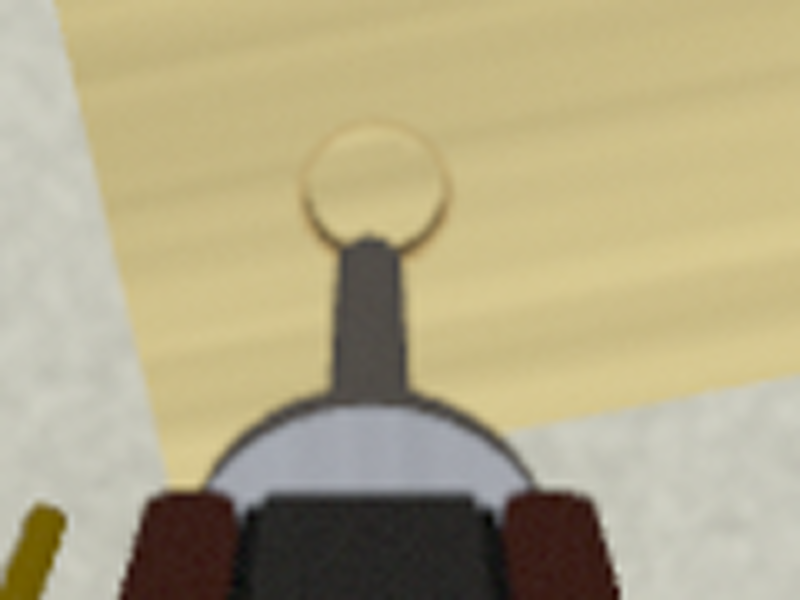

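Crop: the empty hole is centred at about (376,190) and the rod axis is at x≈370, so about +1 mm in tool y, which agrees with the pose. Lowering it in.

>>> play_rows:
  plan: [0,0.12,1,0,0,0,0,0.12,3,0,0,0,0,0.12,5,0,0,0,0,0.12,7,0,0,0,0,0.12,9,0,0,0,0,0.12,11,0,0,0,0,0.12,12.5,0,0,0,0,0.12,13.2,0,0,0,0,0.12,13.5,0,0,0,0,0.12,13.5,0,0,0]

```text
clock: 17.77
eef_pos: [0.5403, -0.1923, 0.215]
tcp_rot: [0.0, 0.999, 0.047, 0.0]
wrist_force: [0.3, -0.2, -1.0]
opening: 0.0181
finger_force: 40.0
```

>>> play_rows:
  plan: [0,0,0.15,0,0,0,0,0,0.3,0,0,0,0,0,0.3,0,0,0]

```text
clock: 18.15
eef_pos: [0.54, -0.1923, 0.2117]
tcp_rot: [0.0, 0.999, 0.047, 0.0]
wrist_force: [-1.1, -0.5, -1.6]
opening: 0.0181
finger_force: 40.0
```

>>> play_rows:
  plan: [0,-0.05,0.1,0,0,0,0,-0.05,0.15,0,0,0,0,-0.05,0.15,0,0,0]

```text
clock: 18.52
eef_pos: [0.54, -0.1918, 0.2102]
tcp_rot: [-0.0, 0.999, 0.047, 0.0]
wrist_force: [-1.5, -0.5, -0.1]
opening: 0.018
finger_force: 40.0
```

Its weight has come off the wrist, so the collar is seated. Releasing and rising.

>>> play_rows:
  plan: [0,0,0,0,0,0,0,0,0,0,0,0,0,0,0,0,0,0,0,0,0,0,0,0]
  jaw: 0

```text
clock: 19.02
eef_pos: [0.54, -0.1918, 0.2102]
tcp_rot: [0.0, 0.999, 0.047, 0.0]
wrist_force: [1.0, 0.3, 0.5]
opening: 0.0442
finger_force: 0.0
```

>>> play_rows:
  plan: [0,0,-1,0,0,0,0,0,-3,0,0,0,0,0,-6,0,0,0,0,0,-10,0,0,0,0,0,-14,0,0,0,0,0,-17,0,0,0,0,0,-17,0,0,0,0,0,-17,0,0,0]

```text
clock: 20.02
eef_pos: [0.5395, -0.1916, 0.3795]
tcp_rot: [-0.0, 0.999, 0.047, -0.0]
wrist_force: [-0.0, 0.2, -0.8]
opening: 0.0441
finger_force: 0.0
```

```bash
python3 - <<'E'
from h import *
w=snap('wrist');t=snap('top');s=snap('scene')
f=w['frame'][150:240,230:410,::-1];g=s['frame'][115:220,205:305,::-1]
cv2.imwrite('pics/c6.png',np.hstack([cv2.resize(f,(500,250),interpolation=3),cv2.resize(g,(238,250),interpolation=3)]))
print(bot.get_obs()['eef_pos'])
E
```

```text
[ 0.53949053 -0.19161854  0.37872194]
```

View pics/c6.png

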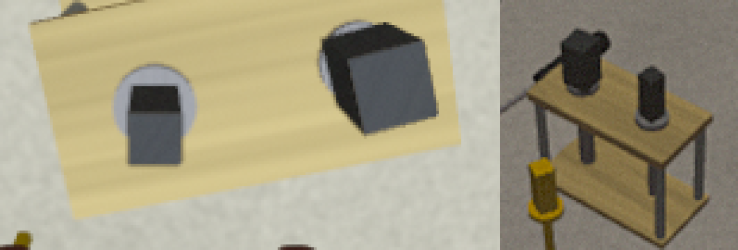

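The slim drift hangs upright in its hole on its collar, at crop (155,105), and the thick drift is where it was. Handing in.

```bash
python3 -c "
from h import *
print(order.hand_in())"
```

```text
the job is handed in; nothing more can be done
None
```

The pin is pressed down onto the cup's floor (about 15 N at the wrist at most), the slim drift hangs upright and released in its rack hole, and the job was handed in at about 20 s, with no verdict returned.

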